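Fit the keyed spacer and shredding disc on a vegetable-machine spindle

ROBOT

A 7-joint arm with a two-finger parallel gripper is mounted at the origin on a cart in front of the work surface, level with it; the furniture and walls round the work are solid. World frame = base frame: x ahead of the robot, y to its left, z up, the work surface at z = 0. Lengths are in m, angles in rad, forces in N, time in s.
With the tool pointing down it reaches from about 0.4 to 0.85 m from the base axis. Payload 4.4 kg.
Tool frame: the origin (TCP) lies at the very end of the fingers, on their centre line; the grasp point (between the pads) lies 19 mm behind it; z points along the fingers, y is the direction in which the jaws open and shut (so a half turn about z gives the same grasp; the last joint's range is limited). The gripper opens to 94 mm and grips with 3 to 60 N. Pads are 16 mm wide; open, the fingers measure 119 mm over their backs; the gripper's body (75 mm by 177 mm) begins 78 mm behind the grasp point.
Start: joints at [-0.066, 0.628, 0.038, 1.517, -0.027, 0.996, -0.02], TCP at [0.65, 0, 0.205] pointing down, gripper open.
Joint ranges: [-3.06, 3.06], [-0.37, 2.12], [-1.25, 1.32], [0.18, 2.47], [-1.1, 4.24], [0.23, 1.98], [-2.94, 2.94]. Speed limits (rad/s): [2.57, 2.57, 3.14, 3.14, 3.14, 3.14, 3.14].

INTERFACE

Orientations are given as a unit quaternion [x, y, z, w].
In Python, from bench import ctrl, imaging, workorder gives the robot as it stands. The module is installed in compiled form; this text tells all that it offers.
- The arm moves only by the tool apply_moves, never from a script. Its argument "moves" is a list that holds one entry, the list of rows, each a list of 7 numbers: the opening, from -1 (shut) to 1 (fully open), then the shift along the tool's x, y, z in mm, then the turn, a rotation vector about the tool's x, y, z in rad. A call has 1 to 5 rows; each row shifts and turns the pose as measured when the row begins, along the tool's axes as they then stand; what a row does not reach is not made up. A row lasts 1/8 s, in which the tool goes at most 62.5 mm and 10.7 degrees, less where a joint would pass 70% of its speed; a pose out of reach is approached as far as the arm can. A call is refused whole if a number of a shift passes 62.5 or a number of a turn 0.188, either way. A call with a gripper value outside its range is refused whole. The fingers move at their own pace and stop on an object; "grip_force" is the grip in N (left out, the last holds). Time passes only in rows, so rows that do not move let the fingers close. It gives the time, the measured TCP pose, the force and the opening at its end, in the units of the state.
- ctrl.read_state(): the state, without advancing time (a new reading comes with each control period).
- imaging.capture(name): name is "scene" or "side" or "wrist"; returns (picture, depth): 420x560x3 uint8, red, green, blue; 420x560 float32, m along the optical axis (not along the pixel's ray), 0 where there is no reading.
- imaging.camera_model(name): a dict with "vertical_fov" (degrees; the focal length in pixels is half the picture's height over the tangent of half this angle, whatever the lens; pixels are square), "cx", "cy" (the principal point, pixels), "R" (3x3) and "t" (3): a world point X has camera coordinates R X + t. Camera axes: x right, y down, z forward; pixel columns grow to the right and rows downward; lengths in m; the calibration is good to about 2 mm. The wrist camera is an equidistant fisheye: a pixel r from the principal point sees the ray r / f radians off the axis. A picture is of the moment at which its call begins: read the wrist's pose just before it. camera_model takes no time and is no camera call; for the wrist camera it gives the pose at the moment of the call.
- workorder.sign_off(): hands the job in, once; it reports no verdict.
The state is a dict: "t": time; "joints": joint angles; "dq": joint speeds; "joint_efforts": joint torques, N m; "tool_pos": TCP position; "tcp_rot": TCP orientation; "ft_force": force on the tool from outside, world axes, zero at the start; "moment": the same for the moment, N m; "opening": finger opening in m.
Only numpy, scipy, OpenCV 4.12 (cv2) and the standard library are available. Lean on these libraries where they do the work, as an engineer would, in place of code of your own. Each camera call takes 0.05 s, during which the arm holds its last target.

TASK

Get the vegetable machine ready for service: pull its red isolator knob all the way up and leave it up while you work. Then fit the blue spacer collar and, on top of it, the shredding disc over the spindle, turning each until its keyways meet the spindle's keys and it drops fully home. Finally push the red knob all the way back down; leave the deli cup, spice jar and white squeeze bottle where they stand.

Things in the scene. Friction and masses are not known exactly. Their poses are not given: they have to be found in the camera images.
- machine: Low white drive unit with a steel top, 160 (x) x 260 (y) x 50 mm high, fixed on the table. Origin: centre of its underside; z up; its front, with the grey panel, looks to its own -x. On its top stand the upright steel spindle, ringed by a grey rim 3 mm high and 132 mm across, and 137 mm to its -y side the red pull knob.
- spindle_seat (a point): On the spindle's axis, at the seat (top of a boss 36 mm wide, 8 mm above the machine's top, 58 mm above the table) where the collar must rest. Axes as the machine's. The spindle is round, 22 mm diameter, upright, and does not turn; two rigid keys (ribs) 7 mm wide stand out on opposite sides, to 16.5 mm from the axis, from the seat up to 40 mm above it.
- key_top (a point): On the spindle's axis at the height of the keys' tops, 40 mm above the seat (their last 2 mm are 5 mm wide). A part whose keyways are off the keys rests here. The line through the keys is this frame's x axis turned about the vertical by up to 0.7 rad either way; how much differs each time and is not reported: find it by turning the part, or see it.
- spindle_tip (a point): Centre of the spindle's top, 54 mm above the seat. The 14 mm of spindle between the keys' tops and here are plain and round and guide a part before it meets the keys; the topmost 7 mm taper to 13 mm diameter.
- collar: Loose blue spacer collar, 48 mm outer diameter, 22 mm tall, about 80 g. Bore 24.4 mm diameter right through, with two straight keyways 10 mm wide reaching to 19 mm from the axis, on its own +x and -x sides (black marks there); either may take either key. Origin: centre of underside; z up. Lies flat, left or right of the machine. Fully home its origin is at the seat.
- disc: Loose shredding disc: steel plate 90 mm diameter, 4 mm thick, with a white hub 48 mm in diameter rising to 26 mm above the plate's underside; about 140 g. Bore and keyways as the collar's, on its own +x and -x sides (black marks). Origin: centre of underside; z up. Lies hub up, across the machine from the collar. Fully home its origin is 22 mm above the seat.
- pull_knob (a joint): Height of the red knob above its pushed-in stop, m: 0 = fully in (start), 0.014 = fully out at the upper stop. It slides stiffly (about 4 N) and stays where it is left.
- knob_grip (a point): On the axis of the red mushroom knob, at mid-height of its widest part, 25 mm above the machine's top when pushed in; moves with the knob. The cap is 32 mm wide from 3 mm below to 5 mm above this point; its flat top, 24 mm wide, is 8 mm above; below it narrows to a 14 mm neck. Moves straight up and down.
- deli_cup: Bystander: cream lidded cup, 74 mm diameter, 68 mm tall, origin centre of underside. Leave it.
- spice_jar: Bystander: spice jar with black cap, 40 mm diameter, 105 mm tall, origin centre of underside. Leave it.
- white_bottle: Bystander: white squeeze bottle with black nozzle, 64 mm diameter, 216 mm tall, origin centre of underside. Leave it.
Things that resemble listed ones, but are neither listed nor needed, are in the scene too. Of the things that look like the collar, take the one that is farthest from the robot's base at the start.

How it is judged:
By the outcome, as a careful person would: the job done as asked, in the order asked, and still so for the second after the job is handed in, with the robot touching nothing.
It also fails if it takes over 72 s, if anything falls off the work surface, if the arm or the gripper's body presses on something with over 40 N, if the wrist force passes 120 N, or if a joint passes its speed limit or range.

## Working session

There is one attempt and no reset: what is moved stays moved. The work goes in short steps, Python scripts to look and compute and a tool call to move; the robot and the scene stay as the last step left them, time stands still between calls to the robot, and variables do not carry over. Pictures are saved under pics/ and viewed, and the job is handed in when it is done.

Besides the shell and the picture viewer there is one more tool, called after "Request:" as name(argument=value, ...) on one line, values as JSON. apply_moves: Moves the arm, as the interface text tells. Its arguments: {"type":"object","properties":{"moves":{"type":"array"},"grip_force":{"type":"number"}},"required":["moves"]}

```bash
mkdir -p pics; cat > h.py <<'E'
import numpy as np, cv2
from bench import ctrl, imaging, workorder
def cap(name,fn=None):
    m=imaging.camera_model(name); p,d=imaging.capture(name)
    if fn: cv2.imwrite('pics/'+fn,cv2.cvtColor(p,cv2.COLOR_RGB2BGR))
    return p,d,m
def cloud(d,m,fish=False):
    H,W=d.shape; f=H/2/np.tan(np.radians(m['vertical_fov'])/2)
    u,v=np.meshgrid(np.arange(W),np.arange(H)); x=(u-m['cx']);y=(v-m['cy'])
    if fish:
        r=np.hypot(x,y)+1e-9; th=r/f; s=np.tan(th)/r; X=np.stack([x*s*d,y*s*d,d],-1)
    else: X=np.stack([x/f*d,y/f*d,d],-1)
    R=np.array(m['R']);t=np.array(m['t'])
    return (X-t)@R
E
python3 - <<'E'
from h import *
s=ctrl.read_state();print(s)
for n in ['scene','side','wrist']:
    p,d,m=cap(n,n+'0.png');np.savez('/tmp/'+n+'0.npz',p=p,d=d,m=m,allow_pickle=True);print(n,m)
E
```

```text
{'t': 0.0, 'joints': array([-0.06579175,  0.62932061,  0.03846497,  1.51835164, -0.02696641,
        0.99627678, -0.02001644]), 'dq': array([-0.00154017, -0.00076318,  0.00075445,  0.00061709, -0.00037892,
        0.00163786,  0.00060681]), 'joint_efforts': array([ 1.05774864e-04, -5.49729431e+01,  1.14371493e+00, -1.86633307e+01,
       -5.21096285e-02,  2.37884105e-02,  1.36332897e-04]), 'tool_pos': array([ 6.49347033e-01, -6.95985975e-07,  2.04576316e-01]), 'tcp_rot': array([ 7.07115197e-01,  7.07097768e-01, -6.72099839e-04, -6.26733256e-04]), 'ft_force': array([ 0.41057985,  0.77845213, -0.81323619]), 'moment': array([ 0.03667006, -0.01295381, -0.01438896]), 'opening': 0.09403132448590801}
scene {'vertical_fov': 44.680383565286384, 'cx': 269.98217041788854, 'cy': 217.19411053413498, 'R': array([[-0.87302281, -0.48762661, -0.00717356],
       [-0.34454365,  0.62713083, -0.69856753],
       [ 0.34513888, -0.60739379, -0.71550817]]), 't': array([0.52035349, 0.27959169, 1.18033154])}
side {'vertical_fov': 42.84704663540389, 'cx': 278.38521594945325, 'cy': 209.06808665540632, 'R': array([[ 0.90203936, -0.43164027, -0.00341443],
       [-0.28220412, -0.58372614, -0.76133083],
       [ 0.32662796,  0.68771394, -0.64835462]]), 't': array([-0.53283086,  0.24918534,  1.1115583 ])}
wrist {'vertical_fov': 65.70646984690485, 'cx': 282.81312865815886, 'cy': 209.33477667349575, 'R': array([[ 9.99996435e-01, -7.08634017e-04, -2.57454787e-03],
       [-3.46012900e-05, -9.67502489e-01,  2.52861489e-01],
       [-2.67006772e-03, -2.52860499e-01, -9.67499064e-01]]), 't': array([-0.64755662, -0.02547023,  0.39202597])}
```

View pics/scene0.png

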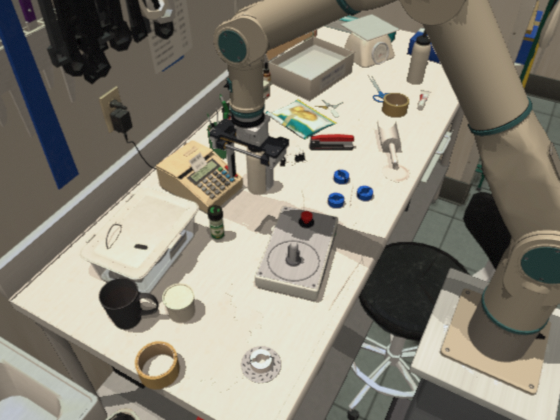

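View pics/side0.png

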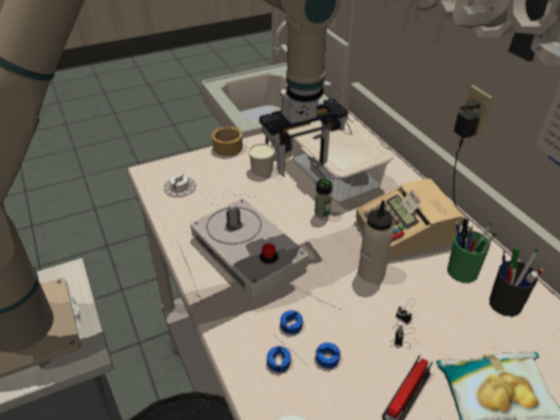

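View pics/wrist0.png

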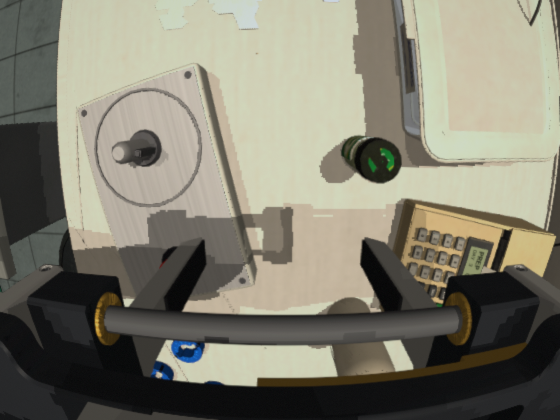

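```bash
python3 - <<'E'
from h import *
from scipy import ndimage as nd
for n in ['scene','side','wrist']:
    z=np.load('/tmp/'+n+'0.npz',allow_pickle=True);p=z['p'];d=z['d'];m=z['m'].item()
    W=cloud(d,m,n=='wrist'); hsv=cv2.cvtColor(p,cv2.COLOR_RGB2HSV)
    print(n,'cam',-np.array(m['R']).T@np.array(m['t']))
    for nm,msk in [('blue',(hsv[...,0]>100)&(hsv[...,0]<130)&(hsv[...,1]>150)&(hsv[...,2]>60)),('red',((hsv[...,0]<6)|(hsv[...,0]>174))&(hsv[...,1]>150)&(hsv[...,2]>80))]:
        l,k=nd.label(msk&(d>0))
        for i in range(1,k+1):
            q=W[l==i]
            if len(q)>25:
                v,u=np.nonzero(l==i)
                top=q[q[:,2]>np.percentile(q[:,2],90)-.003]
                print(nm,len(q),'uv',u.mean().round(),v.mean().round(),'mid',((top.max(0)+top.min(0))/2).round(4),'min',q.min(0).round(3),'max',q.max(0).round(3))
    # machine top
    sel=(abs(W[...,2]-.05)<.004)&(d>0)
    l,k=nd.label(sel);
    for i in range(1,k+1):
        if (l==i).sum()>1500:
            q=W[l==i]; r=cv2.minAreaRect((q[:,:2]*1000).astype(np.float32)); print('plane .05',len(q),r,q[:,2].mean())
ims=[]
for n,(u,v) in [('scene',(350,190)),('scene',(260,365)),('scene',(295,250)),('side',(300,342)),('side',(180,185)),('side',(235,220))]:
    p=np.load('/tmp/'+n+'0.npz',allow_pickle=True)['p'][...,::-1]
    c=p[v-33:v+33,u-33:u+33] if True else 0
    ims.append(cv2.resize(c,(264,264),interpolation=cv2.INTER_CUBIC))
cv2.imwrite('pics/z0.png',np.vstack([np.hstack(ims[:3]),np.hstack(ims[3:])]))
E
```

```text
scene cam [0.1432337  0.79532368 1.04358333]
blue 3581 uv 36.0 98.0 mid [0.7394 0.4113 0.7585] min [0.735 0.39  0.488] max [0.744 0.432 0.774]
blue 30 uv 538.0 16.0 mid [ 0.1974 -1.8344 -0.0044] min [ 0.188 -1.891 -0.016] max [ 0.204 -1.794 -0.002]
blue 53 uv 533.0 33.0 mid [ 0.1893 -1.6268  0.0072] min [ 0.176 -1.72  -0.017] max [ 0.212 -1.559  0.021]
blue 70 uv 414.0 41.0 mid [ 0.5654 -1.1206  0.1263] min [ 0.527 -1.261  0.012] max [ 0.606 -0.992  0.185]
blue 198 uv 524.0 52.0 mid [ 0.195  -1.5825 -0.0306] min [ 0.177 -1.624 -0.128] max [ 0.215 -1.545 -0.02 ]
blue 55 uv 433.0 56.0 mid [ 0.5064 -1.1683  0.0428] min [ 0.479 -1.185  0.006] max [ 0.515 -1.163  0.048]
blue 133 uv 341.0 176.0 mid [ 0.5342 -0.3314  0.025 ] min [ 0.514 -0.356 -0.001] max [ 0.557 -0.307  0.03 ]
blue 163 uv 365.0 193.0 mid [ 0.4449 -0.2984  0.0238] min [ 0.422 -0.323 -0.003] max [ 0.466 -0.274  0.027]
blue 170 uv 336.0 200.0 mid [ 0.5067 -0.229   0.0236] min [ 0.485 -0.253  0.   ] max [ 0.529 -0.205  0.027]
red 225 uv 333.0 137.0 mid [ 0.6216 -0.4691  0.0483] min [ 0.567 -0.503  0.03 ] max [ 0.689 -0.433  0.
[... 871 characters left out ...]
0.0463] min [ 0.564 -0.509  0.005] max [ 0.687 -0.43   0.049]
plane .05 4420 ((509.7984924316406, -0.4158477783203125), (159.86488342285156, 260.1269226074219), 12.58104419708252) 0.04933903092131247
wrist cam [0.64860017 0.07402649 0.38405803]
blue 449 uv 187.0 351.0 mid [ 0.5544 -0.116   0.1697] min [ 0.485 -0.254  0.002] max [0.624 0.022 0.319]
blue 80 uv 156.0 368.0 mid [ 0.5202 -0.1504  0.1603] min [ 0.431 -0.31   0.003] max [ 0.6   -0.01   0.301]
blue 125 uv 167.0 373.0 mid [ 0.5397 -0.1365  0.1779] min [ 0.455 -0.305  0.003] max [0.624 0.024 0.336]
plane .05 23526 ((509.72772216796875, 2.793365478515625), (159.15550231933594, 258.6659240722656), 12.814238548278809) 0.05078585201083018
```

View pics/z0.png

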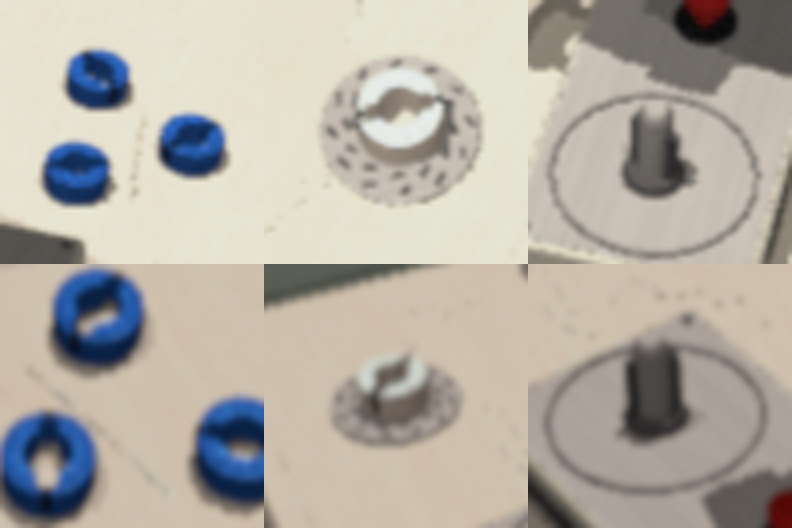

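```bash
python3 - <<'E'
from h import *
for n,pts in [('scene',dict(bottle=(258,178),cup=(180,298),jar=(216,215),disc=(262,356),spt=(295,243),mug=(120,295),tape=(157,358))),('side',dict(bottle=(376,250),botTop=(380,210),cup=(262,155),jar=(324,190),disc=(180,182),spt=(233,210)))]:
    z=np.load('/tmp/'+n+'0.npz',allow_pickle=True);d=z['d'];m=z['m'].item();W=cloud(d,m)
    for k,(u,v) in pts.items(): print(n,k,W[v,u].round(3))
    sel=(W[...,2]>.02)&(W[...,2]<.035)&(d>0)&(W[...,1]>.15)&(W[...,1]<.36)&(W[...,0]<.62)&(W[...,0]>.3)
    q=W[sel];
    if len(q): print('hub',len(q),q.min(0),q.max(0),np.median(q,0))
    sel=(W[...,2]>.002)&(W[...,2]<.007)&(d>0)&(W[...,1]>.15)&(W[...,1]<.36)&(W[...,0]<.62)&(W[...,0]>.3)
    q=W[sel]; 
    if len(q): print('plate',len(q),np.percentile(q,2,0),np.percentile(q,98,0))
    sel=(W[...,2]>.095)&(W[...,2]<.125)&(d>0)&(np.hypot(W[...,0]-.497,W[...,1]-.057)<.03)
    q=W[sel]; print('spindle',len(q),q.min(0),q.max(0))
E
```

```text
scene bottle [ 0.722 -0.156  0.066]
scene cup [0.67  0.295 0.066]
scene jar [0.721 0.059 0.106]
scene disc [0.445 0.307 0.014]
scene spt [0.496 0.052 0.113]
scene mug [0.811 0.346 0.046]
scene tape [ 0.654  0.419 -0.   ]
hub 261 [0.41812327 0.29678126 0.02007099] [0.46527661 0.34529865 0.0311391 ] [0.44128091 0.32158099 0.02525997]
plate 1518 [0.34126088 0.15781488 0.00203402] [0.61342089 0.35750175 0.00631929]
spindle 85 [0.48156571 0.05025587 0.09503935] [0.51455257 0.06933671 0.11483083]
side bottle [ 0.721 -0.208  0.105]
side botTop [ 0.734 -0.185  0.194]
side cup [0.673 0.277 0.062]
side jar [0.729 0.03  0.096]
side disc [0.447 0.332 0.005]
side spt [0.497 0.046 0.105]
hub 133 [0.41712205 0.29144579 0.02001084] [0.46523778 0.34205539 0.02962144] [0.44068021 0.31576438 0.0242683 ]
plate 363 [0.33645595 0.16547333 0.00201713] [0.60759403 0.35342378 0.00641319]
spindle 85 [0.4830688  0.04150113 0.0950055 ] [0.51255183 0.06149022 0.11574057]
```

Request:
apply_moves(moves=[[[1, -6, -50, 0, 0, 0, 0], [1, -6, -50, 0, 0, 0, 0], [1, -5, -52, 0, 0, 0, 0], [1, 0, 0, 0, 0, 0, 0]]])

```text
t: 0.65
tool_pos: [0.4913, -0.0174, 0.2025]
tcp_rot: [0.707, 0.707, -0.002, -0.002]
ft_force: [0.1, 0.2, 0.6]
opening: 0.0939
```

```bash
python3 - <<'E'
from h import *
s=ctrl.read_state();print(s['t'],s['tool_pos'],s['tcp_rot'],s['ft_force'])
p,d,m=cap('wrist','w1.png');np.savez('/tmp/w1.npz',p=p,d=d,m=m)
W=cloud(d,m,True)
c=p[60:330,130:430,::-1];cv2.imwrite('pics/w1z.png',cv2.resize(c,None,fx=2.2,fy=2.2,interpolation=cv2.INTER_CUBIC))
for a,b in [(.09,.1),(.106,.12),(.0525,.06),(.06,.09)]:
    sel=(W[...,2]>a)&(W[...,2]<b)&(d>0)&(np.hypot(W[...,0]-.497,W[...,1]-.057)<.03)
    v,u=np.nonzero(sel);q=W[sel]; print(a,len(q),q.min(0),q.max(0),u.mean(),v.mean()) if len(q) else 0
hsv=cv2.cvtColor(p,cv2.COLOR_RGB2HSV)
red=((hsv[...,0]<6)|(hsv[...,0]>174))&(hsv[...,1]>150)&(abs(W[...,0]-.527)<.04)&(W[...,2]>.06)
q=W[red];print('knob',len(q),q.min(0),q.max(0)); t=q[q[:,2]>.08];print(t.min(0),t.max(0))
E
```

```text
0.65 [ 0.49126022 -0.01743725  0.20247566] [ 0.70704878  0.70715916 -0.00205013 -0.00193135] [0.14359267 0.16915038 0.56162332]
0.09 98 [0.48157022 0.0506692  0.09458916] [0.51394839 0.06200484 0.09945159] 291.83673469387753 126.96938775510205
0.106 466 [0.48698675 0.04572244 0.10600344] [0.50712532 0.0660833  0.11428241] 292.0042918454936 126.83905579399142
0.0525 640 [0.46914228 0.03243708 0.05252595] [0.52243991 0.08315338 0.05993649] 289.9671875 126.7765625
0.06 3 [0.48239151 0.06468596 0.06015183] [0.50778835 0.06864795 0.0603108 ] 290.0 116.33333333333333
knob 733 [ 0.49114024 -0.09146364  0.07173886] [0.54257727 0.05659696 0.38185411]
[ 0.49114024 -0.09146364  0.08002574] [0.54185221 0.05659696 0.38185411]
```

View pics/w1z.png

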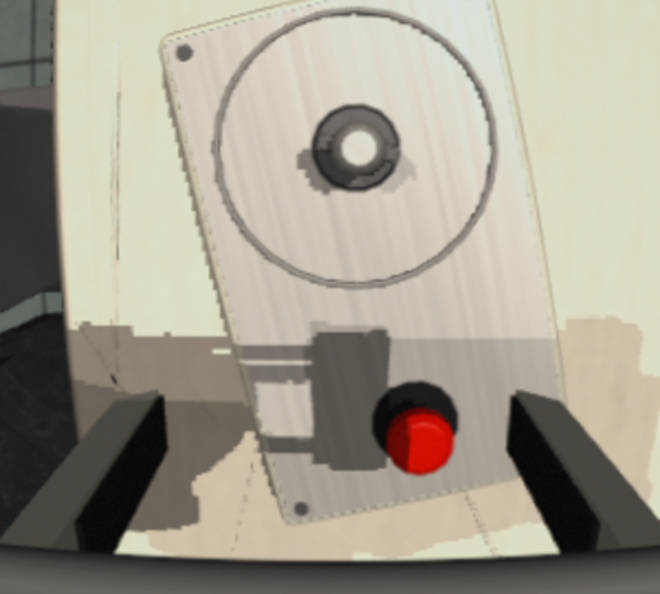

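```bash
python3 - <<'E'
from h import *
z=np.load('/tmp/w1.npz',allow_pickle=True);p=z['p'];d=z['d'];m=z['m'].item();W=cloud(d,m,True)
hsv=cv2.cvtColor(p,cv2.COLOR_RGB2HSV)
r=((hsv[...,0]<6)|(hsv[...,0]>174))&(hsv[...,1]>150)&(abs(W[...,0]-.527)<.03)&(abs(W[...,1]+.077)<.03)
for lo,hi in[(.07,.081),(.0815,.09)]:
    q=W[r&(W[...,2]>lo)&(W[...,2]<hi)];print('knob',len(q),q.min(0),q.max(0),q.mean(0))
C=np.array([.4972,.0563])
for lo,hi,rm in[(.09,.0995,.011),(.085,.0995,.012),(.106,.12,0)]:
    q=W[(W[...,2]>lo)&(W[...,2]<hi)&(d>0)][:,:2]-C; R=np.hypot(*q.T); q=q[(R<.019)&(R>rm)];R=np.hypot(*q.T)
    a=np.arctan2(q[:,1],q[:,0]);print(len(q),'ang',np.angle(np.exp(2j*a).mean())/2, 'mean',q.mean(0)+C,(q.min(0)+q.max(0))/2+C)
    for s in (1,-1):
        k=q[q[:,0]*s>0]; 
        if rm:print(len(k),k.mean(0),R.max())
# rim circle
g=cv2.cvtColor(p,cv2.COLOR_RGB2GRAY).astype(float)
E
```

```text
knob 151 [ 0.5116016  -0.09082044  0.07173886] [ 0.54257727 -0.06071117  0.08099425] [ 0.52527411 -0.06816008  0.07824097]
knob 527 [ 0.51242787 -0.09146364  0.08151512] [ 0.54185221 -0.06258537  0.08504182] [ 0.52713082 -0.07676313  0.08289595]
98 ang -0.1568386922333075 mean [0.49712379 0.05595419] [0.49775931 0.05633702]
48 [ 0.01365702 -0.0025395 ] 0.016852878746029355
50 [-0.01326011  0.00176013] 0.016852878746029355
84 ang -0.1547900094829874 mean [0.49736272 0.05587844] [0.49775931 0.05633702]
42 [ 0.01401662 -0.00260442] 0.016852878746029355
42 [-0.01369118  0.0017613 ] 0.016852878746029355
466 ang 0.13100081387514295 mean [0.49696596 0.05605074] [0.49705603 0.05590287]
```

Request:
apply_moves(moves=[[[1, -30, 18, 20, 0, 0, 0], [1, -30, 18, 35, 0, 0, 0], [1, 0, 0, 40, 0, 0, 0], [1, 0, 0, 25, 0, 0, 0], [1, 0, 0, 0, 0, 0, 0]]], grip_force=40)

```text
t: 1.32
tool_pos: [0.5431, -0.0783, 0.0802]
tcp_rot: [0.706, 0.708, 0.004, 0.004]
ft_force: [-0.5, -0.1, 1.1]
opening: 0.094
```

```bash
cat >> h.py <<'E'
from scipy.spatial.transform import Rotation as Ro
def go(target,jaw=None):
    """print tool-frame shift(mm)/rotvec to target pos, with jaw axis at angle jaw (rad from world x)"""
    s=ctrl.read_state();R=Ro.from_quat(s['tcp_rot'])
    print('t',round(s['t'],2),'pos',s['tool_pos'].round(4),'f',s['ft_force'].round(1),'open',round(s['opening'],4),'j7',s['joints'][6].round(2))
    yj=R.as_matrix()[:,1];a=np.arctan2(yj[1],yj[0]);print('jaw',round(a,4),'toolz',R.as_matrix()[:,2].round(4))
    if target is not None: print('shift mm',(R.inv().apply(np.array(target)-s['tool_pos'])*1000).round(1))
    if jaw is None: jaw=a
    T=Ro.from_matrix(np.array([[-np.sin(jaw),np.cos(jaw),0],[np.cos(jaw),np.sin(jaw),0],[0,0,-1]]))
    print('rv',(R.inv()*T).as_rotvec().round(4))
E
python3 -c "
from h import *
go([.527,-.0768,.058],0)"
```

```text
t 1.32 pos [ 0.5431 -0.0783  0.0802] f [-0.5 -0.1  1.1] open 0.094 j7 0.13
jaw 0.0032 toolz [ 1.140e-02 -1.000e-04 -9.999e-01]
shift mm [  1.5 -16.4  22. ]
rv [0.0114 0.0001 0.0032]
```

Request:
apply_moves(moves=[[[1, 1, -16, 0, 0.011, 0, 0.003], [1, 0, 0, 11, 0, 0, 0], [1, 0, 0, 11, 0, 0, 0], [1, 0, 0, 0, 0, 0, 0]]])

```text
t: 1.82
tool_pos: [0.5292, -0.0768, 0.0592]
tcp_rot: [0.707, 0.707, 0.002, 0.002]
ft_force: [0.3, 0.3, -0.4]
opening: 0.0937
```

```bash
python3 -c "
from h import *
go([.527,-.0768,.058],0)
cap('wrist','w2.png')"
```

```text
t 1.82 pos [ 0.5292 -0.0768  0.0592] f [ 0.3  0.3 -0.4] open 0.0937 j7 0.12
jaw 0.0011 toolz [ 5.2e-03 -4.0e-04 -1.0e+00]
shift mm [ 0.  -2.2  1.2]
rv [0.0052 0.0004 0.0011]
```

View pics/w2.png

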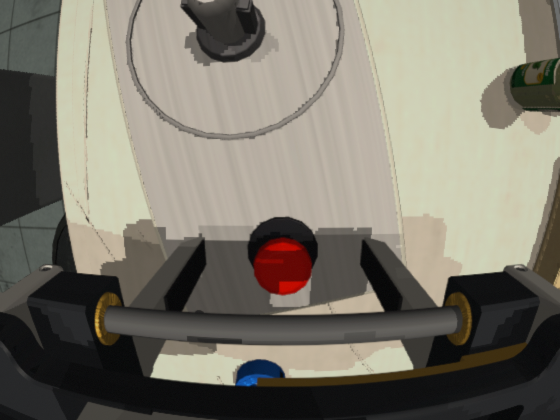

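Request:
apply_moves(moves=[[[-1, 0, -2, 1, 0, 0, 0], [-1, 0, 0, 0, 0, 0, 0], [-1, 0, 0, 0, 0, 0, 0], [-1, 0, 0, 0, 0, 0, 0]]])

```text
t: 2.38
tool_pos: [0.5283, -0.077, 0.0593]
tcp_rot: [0.707, 0.707, 0.003, 0.003]
ft_force: [-0.4, -0.8, 0.9]
opening: 0.0573
```

Request:
apply_moves(moves=[[[-1, 0, 0, 0, 0, 0, 0], [-1, 0, 0, 0, 0, 0, 0], [-1, 0, 0, 0, 0, 0, 0], [-1, 0, 0, 0, 0, 0, 0]]])

```text
t: 2.88
tool_pos: [0.529, -0.077, 0.0594]
tcp_rot: [0.707, 0.707, 0.003, 0.003]
ft_force: [0.8, -0.0, -0.1]
opening: 0.0304
```

Request:
apply_moves(moves=[[[-1, 0, 0, 0, 0, 0, 0], [-1, 0, 0, -5, 0, 0, 0], [-1, 0, 0, -5, 0, 0, 0], [-1, 0, 0, -4, 0, 0, 0], [-1, 0, 0, 0, 0, 0, 0]]])

```text
t: 3.5
tool_pos: [0.529, -0.0771, 0.0735]
tcp_rot: [0.707, 0.707, 0.003, 0.003]
ft_force: [1.8, 0.2, -6.0]
opening: 0.0301
```

Request:
apply_moves(moves=[[[-1, 0, 0, -3, 0, 0, 0], [-1, 0, 0, -1, 0, 0, 0], [-1, 0, 0, -1, 0, 0, 0]]])

```text
t: 3.88
tool_pos: [0.5289, -0.077, 0.0736]
tcp_rot: [0.707, 0.708, 0.002, 0.003]
ft_force: [4.7, -1.2, -17.1]
opening: 0.0307
```

```bash
python3 -c "
from h import *
go(None)"
```

```text
t 3.88 pos [ 0.5289 -0.077   0.0736] f [  4.7  -1.2 -17.1] open 0.0307 j7 0.12
jaw 0.0015 toolz [ 0.0075 -0.001  -1.    ]
rv [ 0.0075  0.001  -0.    ]
```

Request:
apply_moves(moves=[[[-1, 0, 0, 0, 0, 0, 0], [1, 0, 0, 0, 0, 0, 0], [1, 0, 0, 0, 0, 0, 0], [1, 0, 0, 0, 0, 0, 0], [1, 0, 0, 0, 0, 0, 0]]])

```text
t: 4.5
tool_pos: [0.5283, -0.077, 0.0766]
tcp_rot: [0.707, 0.708, 0.002, 0.003]
ft_force: [-0.2, -0.3, 0.0]
opening: 0.0668
```

Request:
apply_moves(moves=[[[1, 0, 0, -40, 0, 0, 0], [1, 0, 0, -60, 0, 0, 0], [1, 0, 0, -30, 0, 0, 0], [1, 0, 0, 0, 0, 0, 0]]])

```text
t: 5.0
tool_pos: [0.5266, -0.0768, 0.2105]
tcp_rot: [0.707, 0.708, 0.002, 0.002]
ft_force: [-0.3, -0.2, 0.1]
opening: 0.0938
```

```bash
python3 -c "
from h import *
go([.5345,-.335-.074+.02,.2],0)
p,d,m=cap('wrist','w3.png');W=cloud(d,m,True)
hsv=cv2.cvtColor(p,cv2.COLOR_RGB2HSV)
r=((hsv[...,0]<6)|(hsv[...,0]>174))&(hsv[...,1]>150)&(abs(W[...,0]-.527)<.03)&(abs(W[...,1]+.077)<.03)
q=W[r];print(q.min(0),q.max(0),np.percentile(q[:,2],[50,90]))
"
```

```text
t 5.0 pos [ 0.5266 -0.0768  0.2105] f [-0.3 -0.2  0.1] open 0.0938 j7 0.12
jaw 0.0011 toolz [ 6.1e-03 -6.0e-04 -1.0e+00]
shift mm [-312.2    7.5   10.7]
rv [0.0061 0.0006 0.0011]
[ 0.5092507  -0.09244275  0.05307353] [ 0.54547136 -0.06163963  0.0989602 ] [0.09662483 0.09781085]
```

Request:
apply_moves(moves=[[[1, -60, 1, 0, 0.006, 0, 0], [1, -60, 1, 0, 0, 0, 0], [1, -60, 1, 0, 0, 0, 0], [1, -60, 1, 0, 0, 0, 0], [1, -60, 1, 0, 0, 0, 0]]])

```text
t: 5.68
tool_pos: [0.5313, -0.3748, 0.1995]
tcp_rot: [0.701, 0.713, -0.001, -0.008]
ft_force: [1.7, 0.0, -0.9]
opening: 0.0941
```

Request:
apply_moves(moves=[[[1, 0, 0, 0, 0, 0, 0]]])

```text
t: 5.8
tool_pos: [0.5277, -0.3809, 0.1967]
tcp_rot: [0.704, 0.71, -0.003, -0.009]
ft_force: [-0.2, 1.6, 0.2]
opening: 0.0937
```

```bash
cat >> h.py <<'E'
def ring(p,d,m,zlo,zhi,c0,rad=.04,mask=None):
    W=cloud(d,m,True)
    sel=(W[...,2]>zlo)&(W[...,2]<zhi)&(d>0)&(np.hypot(W[...,0]-c0[0],W[...,1]-c0[1])<rad)
    if mask is not None: sel&=mask
    return W,sel
E
python3 -c "
from h import *
go([.5345,-.335,.2],0)
p,d,m=cap('wrist','w4.png');np.savez('/tmp/w4.npz',p=p,d=d,m=m)
W,sel=ring(p,d,m,.017,.03,(.5345,-.335))
q=W[sel];print(len(q),q.min(0),q.max(0),(q.min(0)+q.max(0))/2);v,u=np.nonzero(sel);u0,v0=int(u.mean()),int(v.mean());print(u0,v0)
c=p[max(v0-50,0):v0+50,u0-65:u0+65,::-1];cv2.imwrite('pics/w4z.png',cv2.resize(c,None,fx=5,fy=5,interpolation=cv2.INTER_CUBIC))
"
```

```text
t 5.8 pos [ 0.5277 -0.3809  0.1967] f [-0.2  1.6  0.2] open 0.0937 j7 0.62
jaw 0.0078 toolz [-0.0176  0.0078 -0.9998]
shift mm [45.9  7.1 -3.1]
rv [-0.0175 -0.0079  0.0078]
1011 [ 0.51101263 -0.35922346  0.01720067] [ 0.55821721 -0.31280281  0.02465163] [ 0.53461492 -0.33601314  0.02092615]
293 154
```

View pics/w4z.png

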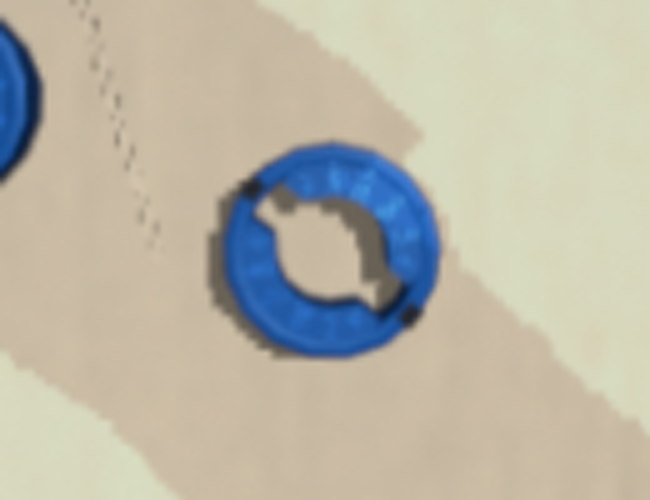

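View pics/w4.png

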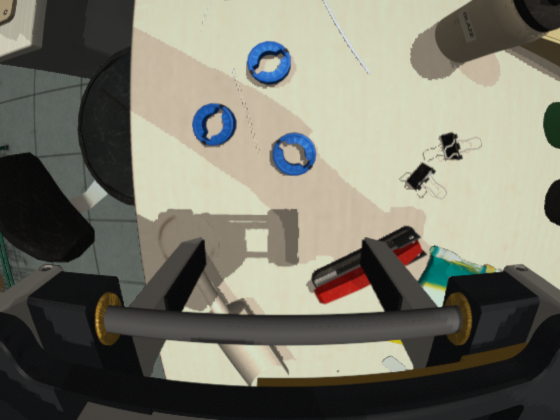

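Request:
apply_moves(moves=[[[1, 45, 7, 30, -0.017, -0.008, 0.008], [1, 0, 0, 50, 0, 0, 0], [1, 0, 0, 50, 0, 0, 0], [1, 0, 0, 0, 0, 0, 0]]])

```text
t: 6.35
tool_pos: [0.5349, -0.3204, 0.0604]
tcp_rot: [0.703, 0.711, 0.003, -0.005]
ft_force: [0.4, -0.3, 0.2]
opening: 0.094
```

```bash
python3 -c "
from h import *
go([.5346,-.336,.005],0)
p,d,m=cap('wrist','w5.png')
W,sel=ring(p,d,m,.017,.03,(.5345,-.335))
q=W[sel];print(len(q),q.min(0),q.max(0),(q.min(0)+q.max(0))/2)
"
```

```text
t 6.35 pos [ 0.5349 -0.3204  0.0604] f [ 0.4 -0.3  0.2] open 0.094 j7 0.55
jaw 0.0102 toolz [-0.0034  0.0112 -0.9999]
shift mm [-16.2  -0.2  55.2]
rv [-0.0033 -0.0113  0.0102]
2242 [ 0.51172495 -0.36045135  0.01700569] [ 0.55844747 -0.3121298   0.02400539] [ 0.53508621 -0.33629057  0.02050554]
```

View pics/w5.png

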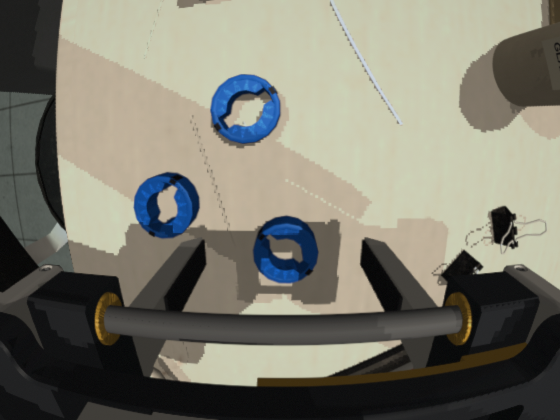

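Request:
apply_moves(moves=[[[1, -16, 0, 5, -0.003, -0.011, 0.01], [1, 0, 0, 25, 0, 0, 0], [1, 0, 0, 18, 0, 0, 0], [1, 0, 0, 4, 0, 0, 0]]])

```text
t: 6.9
tool_pos: [0.5423, -0.3443, 0.0167]
tcp_rot: [0.708, 0.706, 0.001, 0.01]
ft_force: [-0.1, -0.5, -0.8]
opening: 0.0942
```

```bash
python3 -c "
from h import *
go([.5348,-.336,.005],0)
"
```

```text
t 6.9 pos [ 0.5423 -0.3443  0.0167] f [-0.1 -0.5 -0.8] open 0.0942 j7 0.56
jaw -0.0022 toolz [ 0.0157 -0.012  -0.9998]
shift mm [ 8.5 -7.7 11.4]
rv [ 0.0157  0.012  -0.0023]
```

Request:
apply_moves(moves=[[[1, 8, -7, 2, 0.014, 0.01, 0], [1, 0, 0, 4, 0, 0, 0], [1, 0, 0, 4, 0, 0, 0], [1, 0, 0, 0, 0, 0, 0]]])

```text
t: 7.4
tool_pos: [0.536, -0.3367, 0.0078]
tcp_rot: [0.708, 0.706, 0.0, 0.002]
ft_force: [0.2, 0.9, -0.2]
opening: 0.0942
```

```bash
python3 -c "
from h import *
go([.5348,-.336,.005],0)
"
```

```text
t 7.4 pos [ 0.536  -0.3367  0.0078] f [ 0.2  0.9 -0.2] open 0.0942 j7 0.56
jaw -0.0024 toolz [ 0.0033 -0.0029 -1.    ]
shift mm [ 0.7 -1.3  2.8]
rv [ 0.0033  0.0029 -0.0024]
```

Request:
apply_moves(moves=[[[-1, 0.7, -1, 3, 0.003, 0.003, 0], [-1, 0, 0, 0, 0, 0, 0], [-1, 0, 0, 0, 0, 0, 0], [-1, 0, 0, 0, 0, 0, 0], [-1, 0, 0, 0, 0, 0, 0]]], grip_force=30)

```text
t: 8.02
tool_pos: [0.5354, -0.3362, 0.0049]
tcp_rot: [0.708, 0.706, 0.0, 0.0]
ft_force: [-0.5, -0.5, 0.4]
opening: 0.0473
```

Request:
apply_moves(moves=[[[-1, 0, 0, 0, 0, 0, 0], [-1, 0, 0, 0, 0, 0, 0]]])

```text
t: 8.28
tool_pos: [0.5354, -0.3362, 0.0049]
tcp_rot: [0.708, 0.706, 0.0, 0.0]
ft_force: [0.1, -0.5, -0.1]
opening: 0.0467
```

```bash
python3 -c "
from h import *
go([.5348,-.336,.005],0)
"
```

```text
t 8.28 pos [ 0.5354 -0.3362  0.0049] f [ 0.1 -0.5 -0.1] open 0.0467 j7 0.56
jaw -0.0025 toolz [ 9.e-04 -2.e-04 -1.e+00]
shift mm [ 0.2 -0.6 -0.1]
rv [ 0.0009  0.0002 -0.0025]
```

Request:
apply_moves(moves=[[[-1, 0, 0, -20, 0, 0, 0], [-1, 0, 0, -50, 0, 0, 0], [-1, 20, -4, -50, 0, 0, -0.1], [-1, 50, -6, -40, 0, 0, -0.1], [-1, 55, -6, 0, 0, 0, -0.1]]])

```text
t: 8.9
tool_pos: [0.5047, -0.2183, 0.1728]
tcp_rot: [0.594, 0.805, -0.0, 0.004]
ft_force: [-0.7, -0.0, -0.6]
opening: 0.0467
```

```bash
python3 -c "
from h import *
go([.4974,.0562,.175],.52)
"
```

```text
t 8.9 pos [ 0.5047 -0.2183  0.1728] f [-0.7 -0.  -0.6] open 0.0467 j7 0.63
jaw 0.2991 toolz [ 0.006  -0.0046 -1.    ]
shift mm [264.4  74.   -3.5]
rv [ 0.0037  0.0066 -0.2209]
```

Request:
apply_moves(moves=[[[-1, 48, 13, -2, 0, 0, -0.11], [-1, 48, 17, -1, 0, 0, -0.11], [-1, 48, 24, 0, 0, 0, 0], [-1, 40, 20, 0, 0, 0, 0]]])

```text
t: 9.4
tool_pos: [0.4925, -0.0142, 0.1817]
tcp_rot: [0.499, 0.866, 0.001, 0.008]
ft_force: [1.1, 0.4, 0.1]
opening: 0.0464
```

```bash
python3 -c "
from h import *
go([.4974,.0562,.175],.52)
"
```

```text
t 9.4 pos [ 0.4925 -0.0142  0.1817] f [1.1 0.4 0.1] open 0.0464 j7 0.42
jaw 0.5254 toolz [ 0.0149 -0.0067 -0.9999]
shift mm [58.5 39.4  6.3]
rv [0.0095 0.0133 0.0053]
```

Request:
apply_moves(moves=[[[-1, 20, 14, 3, 0.009, 0.013, 0.005], [-1, 0, 0, 0, 0, 0, 0]]])

```text
t: 9.65
tool_pos: [0.4946, 0.0149, 0.1812]
tcp_rot: [0.498, 0.867, 0.001, 0.001]
ft_force: [-0.1, -0.7, -1.3]
opening: 0.0464
```

```bash
python3 -c "
from h import *
go([.4974,.0562,.172],.52)
p,d,m=cap('wrist','w6.png');np.savez('/tmp/w6.npz',p=p,d=d,m=m)
cv2.imwrite('pics/w6z.png',cv2.resize(p[100:330,150:420,::-1],None,fx=2.5,fy=2.5,interpolation=cv2.INTER_CUBIC))
W,sel=ring(p,d,m,.105,.12,(.497,.056),.015);q=W[sel];print(len(q),q.mean(0),(q.min(0)+q.max(0))/2)
hsv=cv2.cvtColor(p,cv2.COLOR_RGB2HSV);b=(hsv[...,0]>100)&(hsv[...,0]<130)&(hsv[...,1]>130)&(W[...,2]>.15)
q=W[b];print(len(q),q.min(0),q.max(0),(q.min(0)+q.max(0))/2)
"
```

```text
t 9.65 pos [0.4946 0.0149 0.1812] f [-0.1 -0.7 -1.3] open 0.0464 j7 0.38
jaw 0.5276 toolz [ 0.0036  0.0013 -1.    ]
shift mm [34.3 23.2  9.3]
rv [0.0037 0.0007 0.0076]
564 [0.49627368 0.05633086 0.10981797] [0.49691923 0.05592194 0.10948209]
4755 [ 0.45583787 -0.00828657  0.17705874] [0.51671763 0.07866711 0.3605755 ] [0.48627775 0.03519027 0.26881712]
```

View pics/w6z.png

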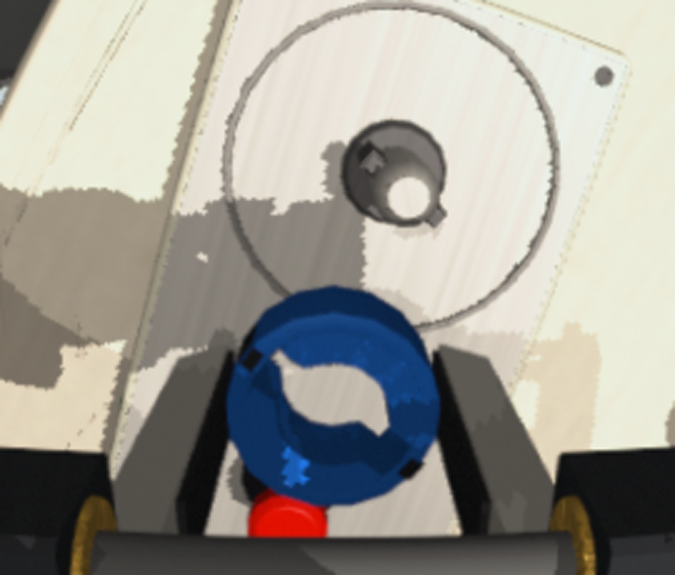

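```bash
cat >> h.py <<'E'
def pix2plane(m,u,v,z,H=420):
    f=H/2/np.tan(np.radians(m['vertical_fov'])/2);x=u-m['cx'];y=v-m['cy'];r=np.hypot(x,y);th=r/f
    ray=np.array([x/r*np.sin(th),y/r*np.sin(th),np.cos(th)]);R=np.array(m['R']);C=-R.T@np.array(m['t']);w=R.T@ray
    return C+w*(z-C[2])/w[2]
E
python3 -c "
from h import *
z=np.load('/tmp/w6.npz',allow_pickle=True);m=z['m'].item();d=z['d']
f=lambda x,y,h:pix2plane(m,150+x/2.5,100+y/2.5,h)
a=f(253,358,.198);b=f(412,468,.198);print(a,b,(a+b)/2,np.arctan2(*(b-a)[[1,0]]),np.linalg.norm(a-b))
a=f(372,155,.098);b=f(437,213,.098);print(a,b,(a+b)/2,np.arctan2(*(b-a)[[1,0]]),np.linalg.norm(a-b))
W=cloud(d,m,True)
for lo,hi in[(.09,.0995),(.094,.1)]:
    q=W[(W[...,2]>lo)&(W[...,2]<hi)&(d>0)][:,:2]-[.4972,.0562];R=np.hypot(*q.T);q=q[(R<.019)&(R>.0115)];an=np.arctan2(q[:,1],q[:,0]);print(len(q),np.angle(np.exp(2j*an).mean())/2,[q[s*q[:,0]>0].mean(0) for s in(1,-1)])
cv2.imwrite('pics/w6y.png',cv2.resize(z['p'][140:200,270:345,::-1],None,fx=8,fy=8,interpolation=cv2.INTER_CUBIC))
"
```

```text
[0.47246094 0.01748429 0.198     ] [0.51616549 0.01191661 0.198     ] [0.49431321 0.01470045 0.198     ] -0.12671125858871124 0.044057763432747844
[0.48237074 0.06047057 0.098     ] [0.51071166 0.05488049 0.098     ] [0.4965412  0.05767553 0.098     ] -0.19474411185155593 0.028886970117507484
104 -0.17220984112815474 [array([ 0.01392069, -0.00254728]), array([-0.01411173,  0.00238285])]
98 -0.16863157442879376 [array([ 0.01387459, -0.00263254]), array([-0.01401492,  0.00221987])]
```

View pics/w6y.png

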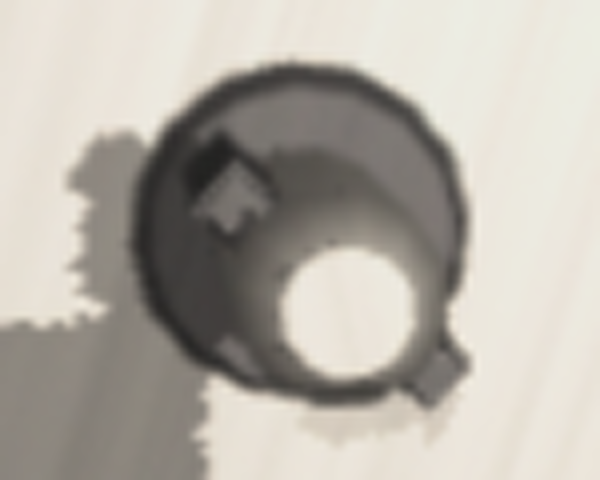

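```bash
python3 -c "
from h import *
go([.4973,.0564,.13],.483)
"
```

```text
t 9.7 pos [0.4943 0.0135 0.1813] f [-0.1  0.  -0.5] open 0.0465 j7 0.38
jaw 0.5257 toolz [ 3.4e-03  5.0e-04 -1.0e+00]
shift mm [35.7 23.9 51.3]
rv [0.0032 0.0012 0.0427]
```

Request:
apply_moves(moves=[[[-1, 16, 12, 0, 0.003, 0.001, 0.043], [-1, 17, 11, 10, 0, 0, 0], [-1, 0, 0, 20, 0, 0, 0], [-1, 0, 0, 10, 0, 0, 0], [-1, 0, 0, 0, 0, 0, 0]]])

```text
t: 10.32
tool_pos: [0.5, 0.0448, 0.1433]
tcp_rot: [0.524, 0.852, -0.001, 0.003]
ft_force: [-0.9, -0.5, -0.9]
opening: 0.0465
```

```bash
python3 -c "
from h import *
go([.4973,.0564,.12],.483)
"
```

```text
t 10.32 pos [0.5    0.0448 0.1433] f [-0.9 -0.5 -0.9] open 0.0465 j7 0.25
jaw 0.4689 toolz [ 0.0046 -0.0051 -1.    ]
shift mm [11.7  2.8 23.2]
rv [ 0.0018  0.0066 -0.0141]
```

Request:
apply_moves(moves=[[[-1, 11.5, 3, 0, 0.002, 0.006, -0.014], [-1, 0, 0, 0, 0, 0, 0]]])

```text
t: 10.58
tool_pos: [0.4979, 0.0563, 0.1443]
tcp_rot: [0.518, 0.855, 0.0, 0.001]
ft_force: [-0.0, -0.6, -0.8]
opening: 0.0466
```

```bash
python3 -c "
from h import *
go([.4973,.0564,.12],.483)
"
```

```text
t 10.57 pos [0.4979 0.0563 0.1443] f [-0.  -0.6 -0.8] open 0.0466 j7 0.24
jaw 0.4822 toolz [ 1.4e-03 -3.0e-04 -1.0e+00]
shift mm [ 0.4 -0.5 24.3]
rv [ 0.0011  0.0009 -0.0008]
```

Request:
apply_moves(moves=[[[-1, 0.4, -0.5, 8, 0, 0, 0], [-1, 0, 0, 8, 0, 0, 0], [-1, 0, 0, 8, 0, 0, 0], [-1, 0, 0, 8, 0, 0, 0], [-1, 0, 0, 0, 0, 0, 0]]])

```text
t: 11.2
tool_pos: [0.4973, 0.0562, 0.11]
tcp_rot: [0.518, 0.856, 0.0, 0.001]
ft_force: [0.5, -0.3, -1.1]
opening: 0.0467
```

```bash
python3 -c "
from h import *
go([.4973,.0564,.063],.483)
"
```

```text
t 11.2 pos [0.4973 0.0562 0.11  ] f [ 0.5 -0.3 -1.1] open 0.0467 j7 0.24
jaw 0.4823 toolz [ 1.3e-03 -6.0e-04 -1.0e+00]
shift mm [ 0.2  0.  47. ]
rv [ 0.0009  0.0012 -0.0007]
```

Request:
apply_moves(moves=[[[-1, 0, 0, 4, 0, 0, 0], [-1, 0, 0, 4, 0, 0, 0], [-1, 0, 0, 4, 0, 0, 0], [-1, 0, 0, 4, 0, 0, 0]]])

```text
t: 11.7
tool_pos: [0.4979, 0.0562, 0.0935]
tcp_rot: [0.518, 0.855, 0.0, 0.001]
ft_force: [0.1, 0.1, -1.1]
opening: 0.0464
```

Request:
apply_moves(moves=[[[-1, -0.2, -0.4, 8, 0, 0, 0], [-1, 0, 0, 8, 0, 0, 0], [-1, 0, 0, 8, 0, 0, 0], [-1, 0, 0, 5, 0, 0, 0], [-1, 0, 0, 0, 0, 0, 0]]])

```text
t: 12.32
tool_pos: [0.4977, 0.0558, 0.0626]
tcp_rot: [0.518, 0.855, 0.0, 0.001]
ft_force: [-1.6, 0.6, 7.3]
opening: 0.0467
```

Request:
apply_moves(moves=[[[1, 0, 0, 0, 0, 0, 0], [1, 0, 0, 0, 0, 0, 0], [1, 0, 0, 0, 0, 0, 0], [1, 0, 0, 0, 0, 0, 0], [1, 0, 0, -15, 0, 0, 0]]])

```text
t: 12.95
tool_pos: [0.4972, 0.0558, 0.0772]
tcp_rot: [0.518, 0.855, -0.0, 0.001]
ft_force: [0.4, -0.6, 0.4]
opening: 0.0923
```

Request:
apply_moves(moves=[[[1, 0, 0, -30, 0, 0, 0], [1, 0, 0, -40, 0, 0, 0], [1, 0, 0, -40, 0, 0, 0], [1, 30, 10, 0, 0, 0, 0.15], [1, 30, 10, 0, 0, 0, 0.15]]])

```text
t: 13.58
tool_pos: [0.4935, 0.1173, 0.1968]
tcp_rot: [0.646, 0.764, 0.002, 0.003]
ft_force: [0.7, 0.2, -0.2]
opening: 0.0936
```

```bash
python3 -c "
from h import *
go([.441,.318-.074,.2],0)
p,d,m=cap('wrist','w7.png')
"
```

```text
t 13.57 pos [0.4935 0.1173 0.1968] f [ 0.7  0.2 -0.2] open 0.0936 j7 -0.13
jaw 0.1668 toolz [ 7.2e-03  3.0e-04 -1.0e+00]
shift mm [133.7 -30.7  -3.6]
rv [0.0072 0.0003 0.1668]
```

View pics/w7.png

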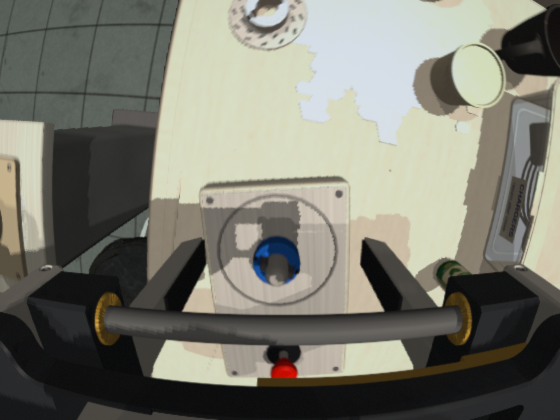

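Request:
apply_moves(moves=[[[1, 45, -6, 0, 0.007, 0, 0.08], [1, 45, -12, 0, 0, 0, 0.08], [1, 40, -15, 0, 0, 0, 0], [1, 0, 0, 0, 0, 0, 0]]])

```text
t: 14.12
tool_pos: [0.4489, 0.2545, 0.2011]
tcp_rot: [0.705, 0.71, 0.004, -0.0]
ft_force: [0.6, -1.0, -0.1]
opening: 0.0944
```

```bash
python3 -c "
from h import *
go([.441,.318,.12],0)
p,d,m=cap('wrist','w8.png');np.savez('/tmp/w8.npz',p=p,d=d,m=m)
W,sel=ring(p,d,m,.02,.035,(.441,.318),.035)
q=W[sel];print(len(q),q.min(0),q.max(0),(q.min(0)+q.max(0))/2);v,u=np.nonzero(sel);u0,v0=int(u.mean()),int(v.mean());print(u0,v0)
a,b=max(v0-60,0),u0-70;print('crop org',b,a)
c=p[a:v0+60,b:u0+70,::-1];cv2.imwrite('pics/w8z.png',cv2.resize(c,None,fx=5,fy=5,interpolation=cv2.INTER_CUBIC))
"
```

```text
t 14.12 pos [0.4489 0.2545 0.2011] f [ 0.6 -1.  -0.1] open 0.0944 j7 -0.54
jaw 0.007 toolz [ 0.0057  0.0059 -1.    ]
shift mm [63.1 -7.9 81.4]
rv [ 0.0057 -0.0059  0.007 ]
976 [0.41662577 0.29579631 0.02007636] [0.46345722 0.34185746 0.02880385] [0.44004149 0.31882688 0.02444011]
275 135
crop org 205 75
```

View pics/w8z.png

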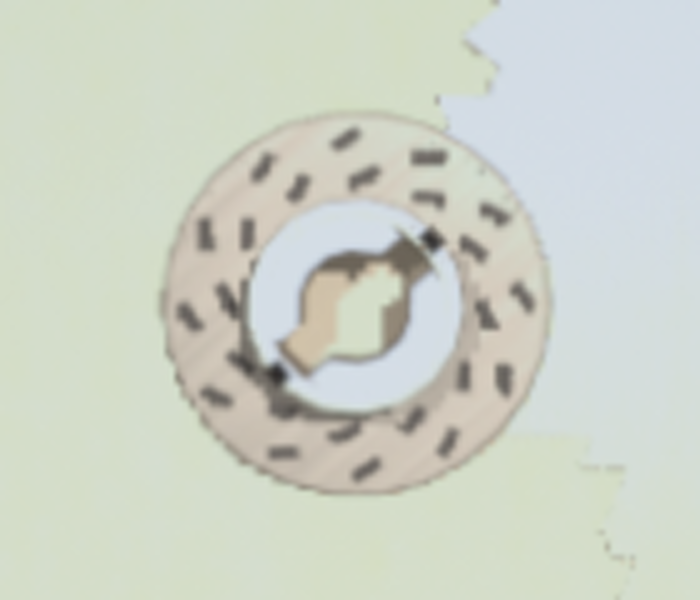

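```bash
python3 -c "
from h import *
z=np.load('/tmp/w8.npz',allow_pickle=True);m=z['m'].item()
f=lambda x,y,h:pix2plane(m,205+x/5,75+y/5,h)
a=f(278,375,.026);b=f(432,240,.026);print(a,b,(a+b)/2,np.arctan2(*(b-a)[[1,0]]),np.linalg.norm(a-b))
"
```

```text
[0.42389043 0.30349991 0.026     ] [0.4571647 0.33313   0.026    ] [0.44052757 0.31831495 0.026     ] 0.7275308244412653 0.04455468248602305
```

Request:
apply_moves(moves=[[[1, 32, -4, 20, 0.006, -0.006, 0.007], [1, 32, -4, 30, 0, 0, 0], [1, 0, 0, 40, 0, 0, 0], [1, 0, 0, 40, 0, 0, 0], [1, 0, 0, 0, 0, 0, 0]]], grip_force=40)

```text
t: 14.8
tool_pos: [0.4488, 0.3105, 0.0716]
tcp_rot: [0.711, 0.703, 0.002, 0.003]
ft_force: [-0.9, 0.2, -0.3]
opening: 0.094
```

```bash
python3 -c "
from h import *
go([.4403,.3185,.009],0)
"
```

```text
t 14.8 pos [0.4488 0.3105 0.0716] f [-0.9  0.2 -0.3] open 0.094 j7 -0.65
jaw -0.0112 toolz [ 0.0069 -0.0022 -1.    ]
shift mm [ 8.  -9.  62.5]
rv [ 0.0069  0.0022 -0.0112]
```

Request:
apply_moves(moves=[[[1, 8, -9, 10, 0.007, 0.002, -0.011], [1, 0, 0, 15, 0, 0, 0], [1, 0, 0, 10, 0, 0, 0], [1, 0, 0, 0, 0, 0, 0]]])

```text
t: 15.3
tool_pos: [0.4427, 0.3192, 0.0384]
tcp_rot: [0.708, 0.707, 0.003, 0.001]
ft_force: [-0.3, 0.1, 0.4]
opening: 0.0939
```

```bash
python3 -c "
from h import *
go([.4403,.3185,.009],0)
"
```

```text
t 15.3 pos [0.4427 0.3192 0.0384] f [-0.3  0.1  0.4] open 0.0939 j7 -0.66
jaw -0.0015 toolz [ 0.0048  0.0033 -1.    ]
shift mm [-0.8 -2.6 29.4]
rv [ 0.0048 -0.0033 -0.0014]
```

Request:
apply_moves(moves=[[[1, -0.8, -2.6, 10, 0.005, -0.003, 0], [1, 0, 0, 10, 0, 0, 0], [1, 0, 0, 5, 0, 0, 0], [1, 0, 0, 3, 0, 0, 0], [1, 0, 0, 0, 0, 0, 0]]])

```text
t: 15.92
tool_pos: [0.4405, 0.3185, 0.0088]
tcp_rot: [0.708, 0.707, 0.0, -0.0]
ft_force: [0.1, 0.5, -0.8]
opening: 0.0942
```

```bash
python3 -c "
from h import *
go([.4403,.3185,.009],0)
"
```

```text
t 15.93 pos [0.4405 0.3185 0.0088] f [ 0.1  0.5 -0.8] open 0.0942 j7 -0.66
jaw -0.0015 toolz [ 2.e-04  4.e-04 -1.e+00]
shift mm [-0.  -0.2 -0.2]
rv [ 0.0002 -0.0004 -0.0015]
```

Request:
apply_moves(moves=[[[-1, 0, 0, 0, 0, 0, 0], [-1, 0, 0, 0, 0, 0, 0], [-1, 0, 0, 0, 0, 0, 0], [-1, 0, 0, 0, 0, 0, 0], [-1, 0, 0, 0, 0, 0, 0]]])

```text
t: 16.55
tool_pos: [0.441, 0.3189, 0.0095]
tcp_rot: [0.708, 0.707, 0.001, 0.0]
ft_force: [-0.0, -0.8, -0.4]
opening: 0.0473
```

Request:
apply_moves(moves=[[[-1, 0, 0, 0, 0, 0, 0], [-1, 0, 0, 0, 0, 0, 0], [-1, 0, 0, -20, 0, 0, 0], [-1, 0, 0, -40, 0, 0, 0], [-1, 0, 0, -40, 0, 0, 0]]])

```text
t: 17.18
tool_pos: [0.4382, 0.3168, 0.1083]
tcp_rot: [0.708, 0.707, -0.004, -0.001]
ft_force: [0.4, 0.1, -0.4]
opening: 0.0468
```

Request:
apply_moves(moves=[[[-1, 0, 0, -40, 0, 0, 0.15], [-1, 0, 0, -30, 0, 0, 0.15], [-1, -30, 0, 0, 0, 0, 0.15], [-1, -30, -5, 0, 0, 0, 0.15], [-1, 0, 0, 0, 0, 0, 0.15]]])

```text
t: 17.8
tool_pos: [0.4111, 0.2631, 0.1836]
tcp_rot: [0.922, 0.387, -0.001, -0.001]
ft_force: [0.6, -0.3, -2.2]
opening: 0.0469
```

```bash
python3 -c "
from h import *
go([.497,.0562,.175],-.9)
"
```

```text
t 17.8 pos [0.4111 0.2631 0.1836] f [ 0.6 -0.3 -2.2] open 0.0469 j7 -1.23
jaw -0.7751 toolz [-2.9e-03  2.0e-04 -1.0e+00]
shift mm [-87.6 206.2   8.3]
rv [-0.0021  0.002   0.1249]
```

Request:
apply_moves(moves=[[[-1, -22, 52, 0, 0, 0, 0.12], [-1, -16, 54, -1, 0, 0, 0], [-1, -12, 44, 0, 0, 0, 0], [-1, 0, 0, 0, 0, 0, 0]]])

```text
t: 18.3
tool_pos: [0.4727, 0.1141, 0.1841]
tcp_rot: [0.944, 0.331, -0.001, -0.001]
ft_force: [-0.2, 0.1, -1.6]
opening: 0.0467
```

```bash
python3 -c "
from h import *
go([.497,.0562,.175],-.9)
p,d,m=cap('wrist','w9.png');np.savez('/tmp/w9.npz',p=p,d=d,m=m)
cv2.imwrite('pics/w9z.png',cv2.resize(p[170:320,190:380,::-1],None,fx=4,fy=4,interpolation=cv2.INTER_CUBIC))
"
```

```text
t 18.3 pos [0.4727 0.1141 0.1841] f [-0.2  0.1 -1.6] open 0.0467 j7 -0.99
jaw -0.8962 toolz [-2.6e-03  4.0e-04 -1.0e+00]
shift mm [-17.2  60.4   9. ]
rv [-0.002   0.0018  0.0039]
```

View pics/w9z.png

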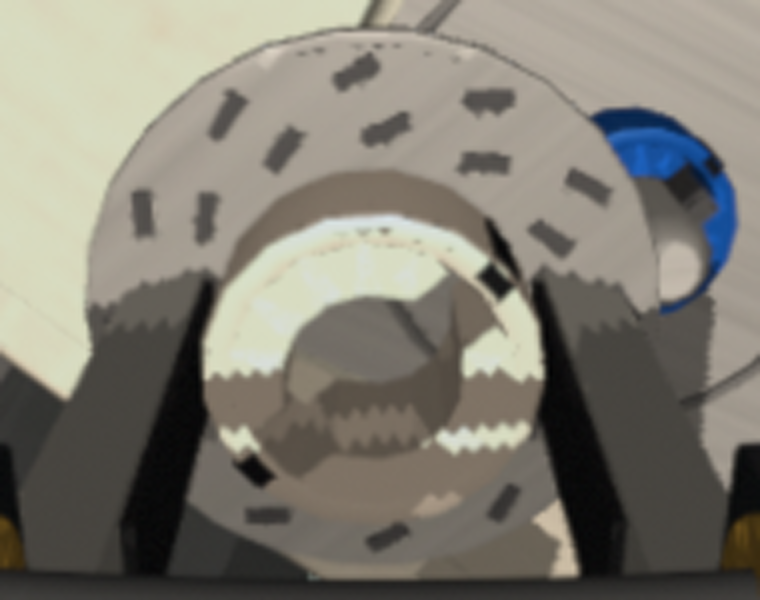

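View pics/w9.png

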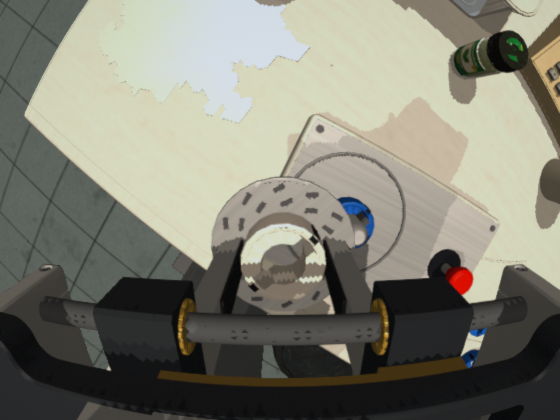

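```bash
python3 -c "
from h import *
z=np.load('/tmp/w9.npz',allow_pickle=True);m=z['m'].item();d=z['d'];W=cloud(d,m,True)
f=lambda x,y,h:pix2plane(m,190+x/4,170+y/4,h)
for h in (.199,.201):
  a=f(253,469,h);b=f(495,281,h);print(a,b,(a+b)/2,np.arctan2(*(b-a)[[1,0]]),np.linalg.norm(a-b))
print(W[170+125,190+75] if 0 else W[175+50,190+95],np.percentile(W[215:300,240:325,2],[50,95]))
"
```

```text
[0.44860789 0.11819333 0.199     ] [0.49211184 0.10995168 0.199     ] [0.47035986 0.11407251 0.199     ] -0.1872272562056175 0.044277743896786736
[0.44959116 0.11870782 0.201     ] [0.49256571 0.11056646 0.201     ] [0.47107843 0.11463714 0.201     ] -0.18722725620561803 0.043738930435344256
[0.48973718 0.12794052 0.20127563] [0.19871756 0.20153972]
```

Request:
apply_moves(moves=[[[-1, -8, 28, 0, -0.002, 0.002, -0.01], [-1, -8, 28, 0, 0, 0, 0], [-1, 0, 0, 0, 0, 0, 0]]])

```text
t: 18.73
tool_pos: [0.4932, 0.0673, 0.183]
tcp_rot: [0.94, 0.341, -0.001, -0.003]
ft_force: [0.3, 0.3, -0.8]
opening: 0.0469
```

```bash
python3 -c "
from h import *
go([.498,.0564,.15],-.882)
"
```

```text
t 18.73 pos [0.4932 0.0673 0.183 ] f [ 0.3  0.3 -0.8] open 0.0469 j7 -0.86
jaw -0.8749 toolz [-0.0038  0.0041 -1.    ]
shift mm [-3.2 11.6 32.9]
rv [-0.0056  0.0003  0.0071]
```

Request:
apply_moves(moves=[[[-1, -3, 12, 0, -0.006, 0, 0.007], [-1, 0, 0, 12, 0, 0, 0], [-1, 0, 0, 15, 0, 0, 0], [-1, 0, 0, 0, 0, 0, 0]]])

```text
t: 19.23
tool_pos: [0.4964, 0.0614, 0.1535]
tcp_rot: [0.94, 0.341, -0.001, -0.001]
ft_force: [-0.0, 0.6, -0.6]
opening: 0.0468
```

```bash
python3 -c "
from h import *
go([.498,.0564,.15],-.882)
"
```

```text
t 19.23 pos [0.4964 0.0614 0.1535] f [-0.   0.6 -0.6] open 0.0468 j7 -0.84
jaw -0.8747 toolz [-0.0029  0.0018 -1.    ]
shift mm [-2.   4.8  3.5]
rv [-0.0032  0.0011  0.0073]
```

Request:
apply_moves(moves=[[[-1, -2, 5, 0, -0.003, 0.001, 0.007], [-1, 0, 0, 4, 0, 0, 0], [-1, 0, 0, 0, 0, 0, 0]]])

```text
t: 19.6
tool_pos: [0.4983, 0.0568, 0.1496]
tcp_rot: [0.941, 0.338, 0.0, -0.0]
ft_force: [-0.3, -0.2, -0.9]
opening: 0.0465
```

```bash
python3 -c "
from h import *
go([.498,.0564,.12],-.882)
p,d,m=cap('side','s1.png');cv2.imwrite('pics/s1z.png',cv2.resize(p[140:290,160:340,::-1],None,fx=4,fy=4,interpolation=cv2.INTER_CUBIC))
"
```

```text
t 19.6 pos [0.4983 0.0568 0.1496] f [-0.3 -0.2 -0.9] open 0.0465 j7 -0.83
jaw -0.8809 toolz [ 4.e-04  4.e-04 -1.e+00]
shift mm [-0.5  0.2 29.6]
rv [-0.0001 -0.0005  0.0011]
```

View pics/s1z.png

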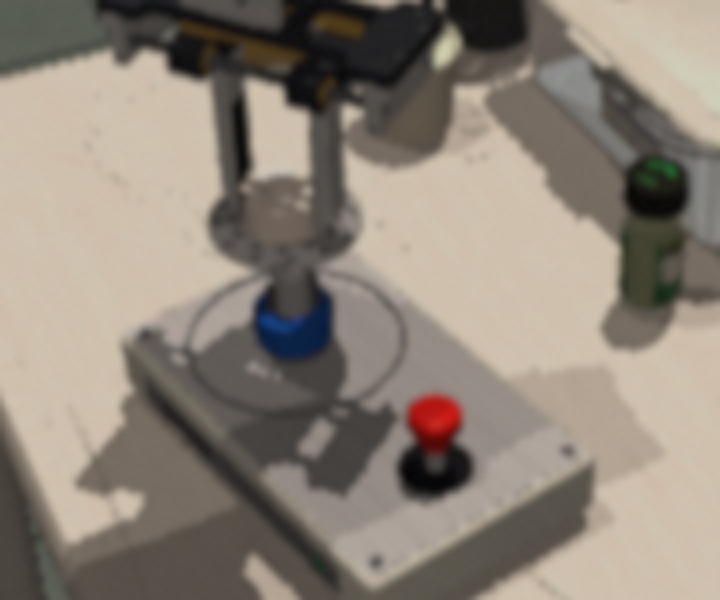

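Request:
apply_moves(moves=[[[-1, 0, 0, 10, 0, 0, 0], [-1, 0, 0, 10, 0, 0, 0], [-1, 0, 0, 8, 0, 0, 0], [-1, 0, 0, 6, 0, 0, 0], [-1, 0, 0, 0, 0, 0, 0]]])

```text
t: 20.27
tool_pos: [0.4984, 0.0566, 0.1131]
tcp_rot: [0.941, 0.338, 0.0, -0.0]
ft_force: [-0.8, -0.4, -1.4]
opening: 0.0468
```

```bash
python3 -c "
from h import *
go([.498,.0564,.089],-.882)
"
```

```text
t 20.27 pos [0.4984 0.0566 0.1131] f [-0.8 -0.4 -1.4] open 0.0468 j7 -0.81
jaw -0.8812 toolz [ 4.e-04  3.e-04 -1.e+00]
shift mm [-0.5 -0.1 24.1]
rv [ 0.0001 -0.0005  0.0008]
```

Request:
apply_moves(moves=[[[-1, 0, 0, 4, 0, 0, 0], [-1, 0, 0, 4, 0, 0, 0], [-1, 0, 0, 3, 0, 0, 0], [-1, 0, 0, 0, 0, 0, 0]]])

```text
t: 20.78
tool_pos: [0.4987, 0.0566, 0.1017]
tcp_rot: [0.941, 0.338, 0.001, 0.0]
ft_force: [-0.0, -1.2, -1.4]
opening: 0.0469
```

Underside now about 5 mm below the key tops with no reaction force; keyed.

Request:
apply_moves(moves=[[[-1, -0.5, 0, 4, 0, 0, 0], [-1, 0, 0, 4, 0, 0, 0], [-1, 0, 0, 4, 0, 0, 0], [-1, 0, 0, 2, 0, 0, 0], [-1, 0, 0, 0, 0, 0, 0]]])

```text
t: 21.4
tool_pos: [0.499, 0.0565, 0.0898]
tcp_rot: [0.941, 0.338, 0.002, -0.0]
ft_force: [-0.3, -0.3, -1.7]
opening: 0.047
```

Request:
apply_moves(moves=[[[-1, 0, 0, 2, 0, 0, 0], [-1, 0, 0, 1, 0, 0, 0], [-1, 0, 0, 0, 0, 0, 0]]])

```text
t: 21.78
tool_pos: [0.4993, 0.0565, 0.0896]
tcp_rot: [0.941, 0.338, 0.003, -0.001]
ft_force: [-1.1, -0.3, -1.2]
opening: 0.0466
```

Request:
apply_moves(moves=[[[-1, 0, -0.5, 3, 0, 0, 0], [-1, 0, 0, 3, 0, 0, 0]]])

```text
t: 22.02
tool_pos: [0.4996, 0.0566, 0.0892]
tcp_rot: [0.941, 0.337, 0.004, -0.002]
ft_force: [-10.7, -0.4, 43.1]
opening: 0.0465
```

Request:
apply_moves(moves=[[[-1, 0, 0, 0, 0, 0, 0], [1, 0, 0, 0, 0, 0, 0], [1, 0, 0, 0, 0, 0, 0], [1, 0, 0, 0, 0, 0, 0], [1, 0, 0, 0, 0, 0, 0]]])

```text
t: 22.65
tool_pos: [0.4999, 0.0567, 0.0886]
tcp_rot: [0.941, 0.337, 0.004, -0.002]
ft_force: [0.1, 0.0, 0.5]
opening: 0.0834
```

Request:
apply_moves(moves=[[[1, 0, 0, -15, 0, 0, 0], [1, 0, 0, -40, 0, 0, 0], [1, 0, 0, -40, 0, 0, 0], [1, -40, 0, -20, 0, 0, 0], [1, -40, 0, 0, 0, 0, 0]]])

```text
t: 23.28
tool_pos: [0.439, 0.0054, 0.2097]
tcp_rot: [0.941, 0.339, 0.006, -0.001]
ft_force: [1.1, -0.2, -0.4]
opening: 0.0941
```

```bash
python3 -c "
from h import *
go([.527,-.077,.16],0)
p,d,m=cap('wrist','w10.png');W=cloud(d,m,True)
for r,lo,hi in [(.022,.095,.11),(.044,.07,.09)]:
  s=(np.hypot(W[...,0]-.4975,W[...,1]-.0562)<r)&(d>0)
  q=W[s];print(np.percentile(q[:,2],[5,25,50,75,95]))
s=(np.hypot(W[...,0]-.4975,W[...,1]-.0562)<.043)&(np.hypot(W[...,0]-.4975,W[...,1]-.0562)>.028)&(d>0)
q=W[s];A=np.c_[q[:,:2]-q[:,:2].mean(0),np.ones(len(q))];print('plate fit',np.linalg.lstsq(A,q[:,2],rcond=None)[0])
p,d,m=cap('scene','sc2.png');cv2.imwrite('pics/sc2z.png',cv2.resize(p[190:310,230:380,::-1],None,fx=5,fy=5,interpolation=cv2.INTER_CUBIC))
"
```

```text
t 23.27 pos [0.439  0.0054 0.2097] f [ 1.1 -0.2 -0.4] open 0.0941 j7 -0.77
jaw -0.8794 toolz [ 0.0112  0.0062 -0.9999]
shift mm [ 14.6 119.5  50.1]
rv [ 0.0077 -0.0107 -0.8794]
[0.08099578 0.1052928  0.10615518 0.10698402 0.11210017]
[0.08297914 0.0839142  0.08469571 0.10539866 0.10789399]
plate fit [-1.07444329e-05  5.42844837e-05  8.42401803e-02]
```

View pics/w10.png

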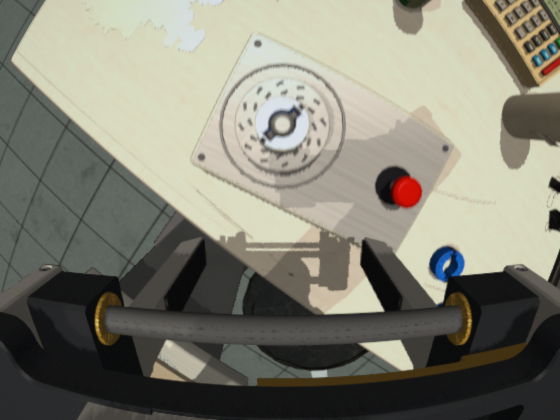

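View pics/sc2z.png

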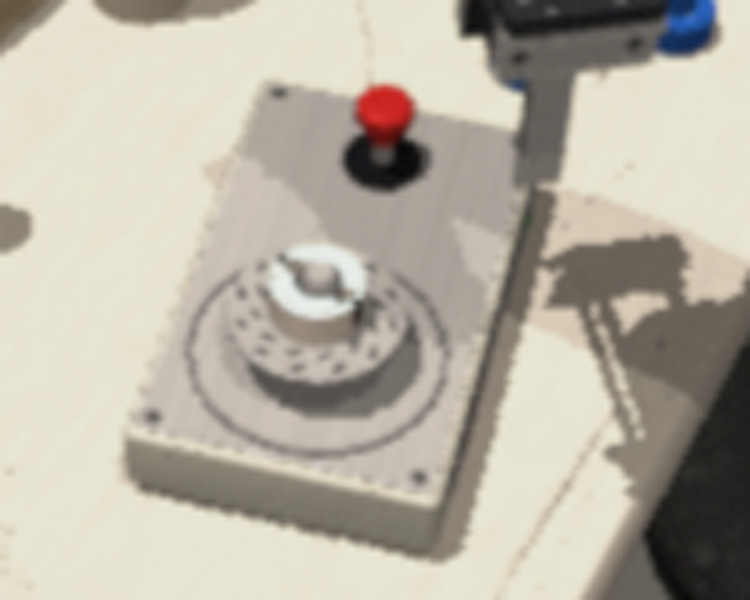

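Request:
apply_moves(moves=[[[-1, 5, 40, 0, 0.008, -0.011, 0], [-1, 5, 40, 0, 0, 0, 0], [-1, 5, 39, 10, 0, 0, 0], [-1, 0, 0, 20, 0, 0, 0], [-1, 0, 0, 0, 0, 0, 0]]])

```text
t: 24.0
tool_pos: [0.5283, -0.0791, 0.1812]
tcp_rot: [0.941, 0.338, 0.001, -0.003]
ft_force: [0.2, -0.6, 0.3]
opening: 0.0474
```

```bash
python3 -c "
from h import *
go([.527,-.077,.11],None)
"
```

```text
t 24.0 pos [ 0.5283 -0.0791  0.1812] f [ 0.2 -0.6  0.3] open 0.0474 j7 -0.57
jaw -0.8812 toolz [-0.0012  0.0064 -1.    ]
shift mm [ 0.2 -2.  71.2]
rv [-0.0057 -0.0032 -0.    ]
```

Request:
apply_moves(moves=[[[-1, 0, -2, 10, -0.006, -0.003, 0], [-1, 0, 0, 15, 0, 0, 0], [-1, 0, 0, 15, 0, 0, 0], [-1, 0, 0, 15, 0, 0, 0], [-1, 0, 0, 0, 0, 0, 0]]])

```text
t: 24.62
tool_pos: [0.5274, -0.0756, 0.1239]
tcp_rot: [0.941, 0.339, 0.001, 0.0]
ft_force: [0.5, -0.0, -0.2]
opening: 0.0007
```

```bash
python3 -c "
from h import *
go([.5275,-.077,.11],None)
"
```

```text
t 24.62 pos [ 0.5274 -0.0756  0.1239] f [ 0.5 -0.  -0.2] open 0.0007 j7 -0.54
jaw -0.8787 toolz [ 1.8e-03  1.0e-04 -1.0e+00]
shift mm [-0.8  1.2 13.9]
rv [ 0.0011 -0.0015  0.    ]
```

Request:
apply_moves(moves=[[[-1, -0.8, 1.2, 10, 0, 0, 0], [-1, 0, 0, 10, 0, 0, 0], [-1, 0, 0, 5, 0, 0, 0], [-1, 0, 0, 5, 0, 0, 0], [-1, 0, 0, 5, 0, 0, 0]]])

```text
t: 25.25
tool_pos: [0.5283, -0.0775, 0.0878]
tcp_rot: [0.941, 0.339, 0.002, 0.001]
ft_force: [-1.9, -0.8, 4.3]
opening: 0.0006
```

Request:
apply_moves(moves=[[[-1, -0.5, 0, 4, 0, 0, 0], [-1, 0, 0, 3, 0, 0, 0], [-1, 0, 0, 3, 0, 0, 0]]])

```text
t: 25.62
tool_pos: [0.5286, -0.0776, 0.0828]
tcp_rot: [0.941, 0.339, 0.003, -0.0]
ft_force: [-9.2, 1.6, 39.2]
opening: 0.0003
```

Request:
apply_moves(moves=[[[-1, 0, 0, 0, 0, 0, 0], [-1, 0, 0, -15, 0, 0, 0], [-1, 0, 0, -40, 0, 0, 0], [-1, 0, 0, -50, 0, 0, 0], [-1, -40, 0, -20, 0, 0, 0]]])

```text
t: 26.25
tool_pos: [0.4984, -0.1024, 0.2119]
tcp_rot: [0.94, 0.341, 0.004, 0.0]
ft_force: [0.2, -0.6, 0.6]
opening: 0.0002
```

Request:
apply_moves(moves=[[[-1, -40, 0, 0, 0, 0, 0], [-1, 0, 0, 0, 0, 0, 0], [-1, 0, 0, 0, 0, 0, 0]]])

```text
t: 26.62
tool_pos: [0.4673, -0.1307, 0.2152]
tcp_rot: [0.941, 0.339, 0.006, 0.002]
ft_force: [-0.8, 0.1, 0.5]
opening: 0.0007
```

```bash
python3 -c "
from h import *
go(None)
p,d,m=cap('wrist','w11.png');W=cloud(d,m,True)
hsv=cv2.cvtColor(p,cv2.COLOR_RGB2HSV)
r=((hsv[...,0]<6)|(hsv[...,0]>174))&(hsv[...,1]>150)&(abs(W[...,0]-.527)<.02)&(abs(W[...,1]+.077)<.02)
print('knob',np.percentile(W[r][:,2],[50,90,97]))
D=np.hypot(W[...,0]-.4975,W[...,1]-.0562);s=(D<.043)&(D>.028)&(d>0)
q=W[s];A=np.c_[q[:,:2]-q[:,:2].mean(0),np.ones(len(q))];print('plate fit',np.linalg.lstsq(A,q[:,2],rcond=None)[0])
p,d,m=cap('side','s2.png')
"
```

```text
t 26.62 pos [ 0.4673 -0.1307  0.2152] f [-0.8  0.1  0.5] open 0.0007 j7 -0.47
jaw -0.8784 toolz [ 1.280e-02  2.000e-04 -9.999e-01]
rv [ 0.008 -0.01   0.   ]
knob [0.08259722 0.08390254 0.08445945]
plate fit [-0.02529218  0.18691575  0.07933797]
```

View pics/s2.png

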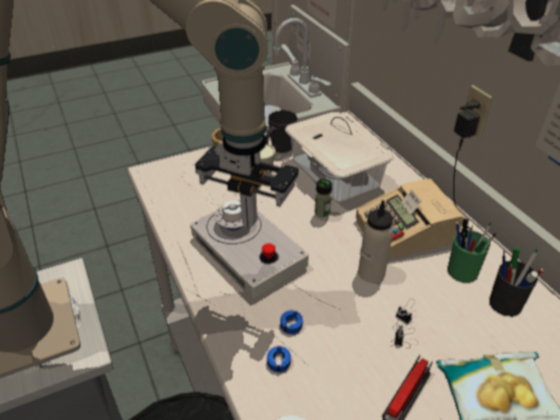

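View pics/w11.png

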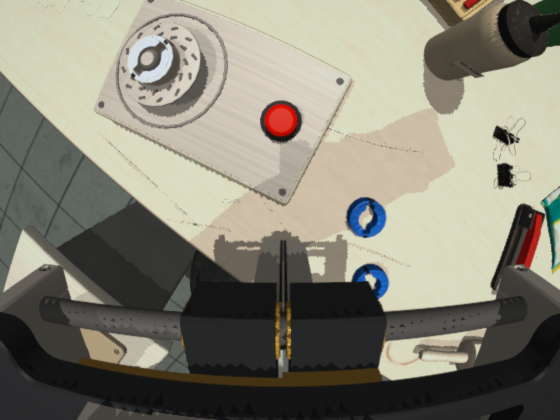

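```bash
python3 -c "
from h import *
p,d,m=cap('wrist');W=cloud(d,m,True)
D=np.hypot(W[...,0]-.4975,W[...,1]-.0562);s=(D<.041)&(D>.028)&(d>0)&(abs(W[...,2]-.084)<.008)
q=W[s];A=np.c_[q[:,:2]-q[:,:2].mean(0),np.ones(len(q))];print('plate fit',len(q),np.linalg.lstsq(A,q[:,2],rcond=None)[0],np.percentile(q[:,2],[5,50,95]))
print(workorder.sign_off())
"
```

```text
plate fit 2154 [-0.00064725  0.00093227  0.08438041] [0.08308605 0.08437059 0.08576046]
the job is handed in; nothing more can be done
None
```

The machine is ready and the job is handed in at about 27 s of the 72 s allowed.

**What I did**
1. I pulled the red knob up about 14 mm, until it stopped moving under a 17 N pull, and left it up while I worked.
2. I took the blue collar farthest from the base, turned its keyways to the keys as seen in the wrist camera, and lowered it to the seat. It went past the key tops with no reaction force and was fully down at the expected height.
3. I fitted the disc on top the same way. It was home at the expected height, and I pressed it there with about 43 N through the held disc.
4. I pushed the knob back down with closed fingers until it bottomed at about 39 N, then moved the arm clear.

**Last checks**
- **Disc:** the top of the plate is level at 84.4 mm, against 84 mm expected.
- **Knob:** its top is at 83–84 mm, against 83 mm when pushed in.
- **Bystanders:** I never touched the cup, jar or bottle. The last side view shows the jar and bottle standing in place; the arm mostly hides the cup.

My first plate fit after the knob push gave a tilted, low result (79 mm). I put that down to machine-top points seen at an angle, and repeating it with only points near the plate's height gave the level 84.4 mm.

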